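# Open the coconut-milk press

### The job

Open the coconut press: draw its T-handled locking pin straight up out of the yoke and post, and park it upright in the open side notch of the press, its collar seated flat inside the kerb. Then swing the freed yoke by its knob all the way round to its stop, so that the basket is clear. Leave the pin parked and the other things on the table where they are.

Things in the scene. Friction and masses are not known exactly. Their poses are not given: they have to be found in the camera images.
- press: Fixed press, base plate 275 x 110 x 12 mm. Origin: centre of its underside, on the table; z up. Basket (110 wide, rim 110 high) over the origin, hinge post at x +100, square grey lock post (50 wide, top 129 high) at x -90, y 0. A flat grey lug, 60 wide in x, 12 thick, top 130 high, sticks out of the lock post to y -122 and holds the notch. Other things around stand up to 110 high.
- pin: Loose steel locking pin, 0.2 kg. Origin: on its axis, underside of its collar (30 wide, 6 thick); z up the pin. Below: stem 14 thick, 70 long. Above: neck, then a cross bar along x, 62 long, 14 wide (y), 16 high, centred 36 above the origin. At the start its stem is in a 17 mm bore through yoke and post, collar on the yoke's top (150 high), bar within 0.5 rad of the press's x; it locks the yoke.
- pin_bar (a point): Centre of the pin's cross bar, where to grip it across its 14 mm width.
- notch (a point): Where the pin's origin belongs when parked, on top of the lug, 130 high; press x -90, y -91; axes as the press. The notch is a slot through the 12 mm lug, 18 wide in x, open towards -y, inner end 11 mm to +y of this point. Kerbs 4 high stand on both sides of its mouth, 21 to 29 mm to -y of this point: the collar must sit inside them. Free space below, save for low things about.
- yoke (a joint): Angle of the press yoke about its upright hinge: 0 closed over the basket, 1.1 rad at its open stop; grows clockwise seen from above, the knob end swinging to the press's +y. Stays where left. Flat steel bar, 130 to 150 mm high, a plunger plate under it, a screw stub (top 167 high) 100 mm from the hinge, the pin's hole 190 mm from the hinge.
- yoke_knob (a point): Grip point on the yoke's upright round black knob, 22 mm thick, 245 mm from the hinge axis; the knob reaches from 150 to 200 mm high, this point is 180 mm high.
- yoke_hinge (a point): Point on the yoke's upright hinge axis, at the yoke's top (150 mm high).
- coconut_a: Trimmed coconut, 110 mm wide, 101 mm high, beside the press. Bystander; origin: centre of its underside.
- coconut_b: Another such coconut, off to the right. Bystander; origin: centre of its underside.
- bowl: White bowl, 120 mm wide, 60 mm high. Bystander; origin: centre of its underside.
- leaf_cup: Filled leaf cup, 62 mm wide, 48 mm high, not far from the notch's mouth. Bystander; origin: centre of its underside.
- spoon: Spoon lying on the table. Bystander.
- jar: Jar, 76 mm wide, 110 mm high, off to the right. Bystander; origin: centre of its underside.
- spatula: Spatula lying on the table, to the left. Bystander.
Not all that is in view belongs to the job. Leave any purple or red look-alike of the pin alone.

How it is judged:
By the outcome, as a careful person would: the job done as asked, in the order asked, and still so for the second after the job is handed in, with the robot touching nothing.
It also fails if it takes over 58 s, if anything falls off the work surface, if the arm or the gripper's body presses on something with over 40 N, if the wrist force passes 120 N, or if a joint passes its speed limit or range.

### The arm

A 6-joint arm with a two-finger parallel gripper is mounted at the origin on the work surface. World frame = base frame: x ahead of the robot, y to its left, z up, the work surface at z = 0. Lengths are in m, angles in rad, forces in N, time in s.
With the tool pointing down it reaches from about 0.3 to 0.775 m from the base axis. Payload 14.6 kg.
Tool frame: the origin (TCP) lies at the very end of the fingers, on their centre line; the grasp point (between the pads) lies 19 mm behind it (grip_depth is the distance from the TCP to the grasp point, in m); z points along the fingers, y is the line along which they close (so a half turn about z gives the same grasp; the last joint's range is limited). The gripper opens to 94 mm and grips with 3 to 60 N. Pads are 16 mm wide; open, the fingers measure 119 mm over their backs; the gripper's body (75 mm by 177 mm) begins 78 mm behind the grasp point.
Start: joints at [1.259, 0.3, 1.521, -0, 1.321, -0.067], TCP at [0.133, 0.534, 0.205] pointing down, gripper open.
Joint ranges: [-3.03, 3.03], [-0.79, 2.21], [0.23, 2.52], [-1.04, 4.18], [0, 3.07], [-2.55, 2.55]. Speed limits (rad/s): [2.22, 2.22, 2.57, 3.14, 3.14, 3.14].

### API

Orientations are given as a 3x3 rotation matrix whose columns are the frame's x, y, z axes.
In Python, from rig import * gives the robot as it stands.
- The arm moves only by the tool apply_moves, never from a script. Its argument "rows" is one flat list of numbers, 4 for each row, row after row: the shift along the tool's x, y, z in units of 0.04 m (1.0 is 0.04 m), then the turn about the tool's z in units of 0.12 rad (1.0 is 0.12 rad). A call has 1 to 12 rows; each row shifts and turns the commanded pose from where the row before left it, along the tool's axes as they then stand; what a row does not reach is not made up. A row lasts 1/8 s, in which the tool goes at most 62.5 mm and 10.7 degrees, less where a joint would pass 70% of its speed; a pose out of reach is approached as far as the arm can. A call with a number of a shift or a turn outside -1 to 1 is refused whole. A call with a gripper value outside its range is refused whole. "jaw" is the finger opening in mm, from 0 to 94, set as the call begins (left out, the last holds). The fingers move at their own pace and stop on an object; "force" is the grip in N (left out, the last holds). Time passes only in rows, so rows that do not move let the fingers close. It gives the time, the measured TCP pose, the force, the opening and the grip force at its end, in the units of the state.
- get_state(): the state, without advancing time (a new reading comes with each control period).
- read_camera(name): name is "side" or "top"; returns a dict with "img" (400x640x3 uint8, red, green, blue), "mtx" (3x3 intrinsics, pixels), "R" (3x3) and "t" (3): a world point X has camera coordinates R X + t. Camera axes: x right, y down, z forward; pixel columns grow to the right and rows downward; lengths in m; the calibration is good to about 2 mm. A picture is of the moment at which its call begins. There is no depth.
- close_job(): hands the job in; it is judged then, once.
The state is a dict: "time": time; "q": joint angles; "qd": joint speeds; "joint_efforts": joint torques, N m; "tool_pos": TCP position; "tool_rot": TCP orientation; "contact_force": force on the tool from outside, world axes, zero at the start; "ft_torque": the same for the moment, N m; "finger_gap": opening from 0.0 (shut) to 1.0 (fully open); "finger_force": force on a finger pad.
Only numpy, scipy, OpenCV 4.12 (cv2) and the standard library are available. Lean on these libraries where they do the work, as an engineer would, in place of code of your own. Each camera call takes 0.05 s, during which the arm holds its last target. There are 200 camera calls.

## Working session

There is one attempt and no reset: what is moved stays moved. The work goes in short steps, Python scripts to look and compute and a tool call to move; the robot and the scene stay as the last step left them, time stands still between calls to the robot, and variables do not carry over. Pictures are saved under pics/ and viewed, at most 10 in all, crops included, and the job is handed in when it is done.

Besides the shell and the picture viewer there is one more tool, called after ">>>" by a JSON object that holds its "op" and its "data". apply_moves: Moves the arm, as the interface text tells. Its arguments: {"type":"object","properties":{"rows":{"type":"array"},"jaw":{"type":"number"},"force":{"type":"number"}},"required":["rows"]}

```bash
mkdir -p pics; python3 - <<'E'
from rig import *
import cv2,numpy as np
s=get_state();print(s)
for n in("side","top"):
    c=read_camera(n);cv2.imwrite(f"pics/{n}0.png",c["img"][:,:,::-1]);print(n,c["mtx"].tolist(),c["R"].tolist(),c["t"].tolist(), (-c["R"].T@c["t"]))
E
```

```text
{'time': 0.0, 'q': array([ 1.25942214e+00,  3.00457876e-01,  1.52158627e+00, -5.82784874e-06,
        1.32071177e+00, -6.66152718e-02]), 'qd': array([ 0.00078925, -0.00026234,  0.00031946,  0.00059269,  0.00067234,
        0.00115578]), 'joint_efforts': array([ 3.82828721e-04, -5.31811309e+01, -3.52726436e+01,  7.08091585e-02,
        2.45242351e-02, -7.36947868e-05]), 'tool_pos': array([0.1332074 , 0.53334848, 0.2048914 ]), 'tool_rot': array([[-9.70196110e-01,  2.42320830e-01, -3.51008315e-04],
       [ 2.42321073e-01,  9.70195479e-01, -1.10904912e-03],
       [ 7.18009758e-05, -1.16105186e-03, -9.99999323e-01]]), 'contact_force': array([ 0.03246997, -0.0193683 ,  0.44153893]), 'ft_torque': array([0.01003887, 0.05906997, 0.01282229]), 'finger_force': 0.0, 'finger_gap': 1.0026966962536492}
side [[366.27473653654397, 0.0, 320.7024221620941], [0.0, 366.27473653654397, 201.0785807683964], [0.0, 0.0, 1.0]] [[0.9500451603855723, -0.31160627463744894, -0.017768591236311693], [-0.17123945585541106, -0.4727970679501238, -0.8643725940218773], [0.26094298608373284, 0.8242356836150307, -0.5025378551605522]] [-0.5109867019801813, 0.20528680351298031, 1.0150460263218652] [ 0.2557445  -0.89880482  0.67846383]
top [[382.5370283631641, 0.0, 320.2164048592582], [0.0, 382.5370283631641, 204.58255033938056], [0.0, 0.0, 1.0]] [[0.024959692706772126, -0.9994998921809634, -0.019415954012770114], [-0.9905463619466433, -0.02210615038711453, -0.1353854606275423], [0.134888541300783, 0.02261158210530101, -0.9906027446865076]] [0.0015071643230548265, 0.543176533405135, 1.1576598054825453] [ 0.38184888 -0.01266257  1.22034845]
```

View pics/side0.png

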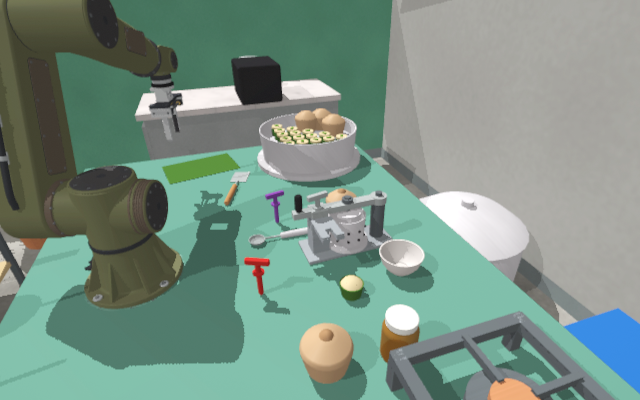

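View pics/top0.png

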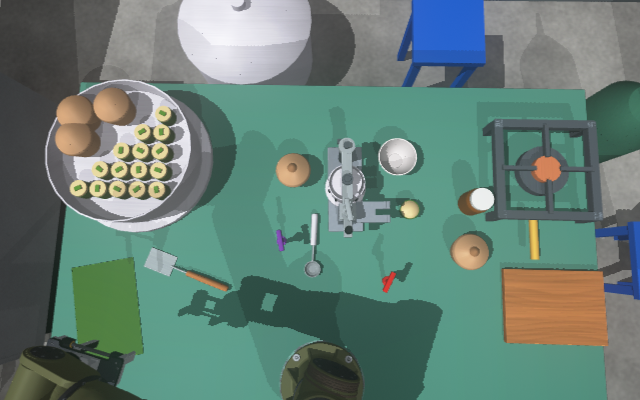

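Candidates for the pin, in the top view: purple look-alike (280,240), red look-alike (389,281), and the grey T-pin in the press yoke near (347,213), which fits the description. Next, close crops of the press.

```bash
python3 - <<'E'
import cv2,numpy as np
a=cv2.imread("pics/top0.png")[130:245,310:430];b=cv2.imread("pics/side0.png")[180:270,290:400]
a=cv2.resize(a,None,fx=5,fy=5,interpolation=2);b=cv2.resize(b,None,fx=6,fy=6,interpolation=2)
cv2.imwrite("pics/top0c.png",a);cv2.imwrite("pics/side0c.png",b)
E
```

```text
(no output)
```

View pics/top0c.png

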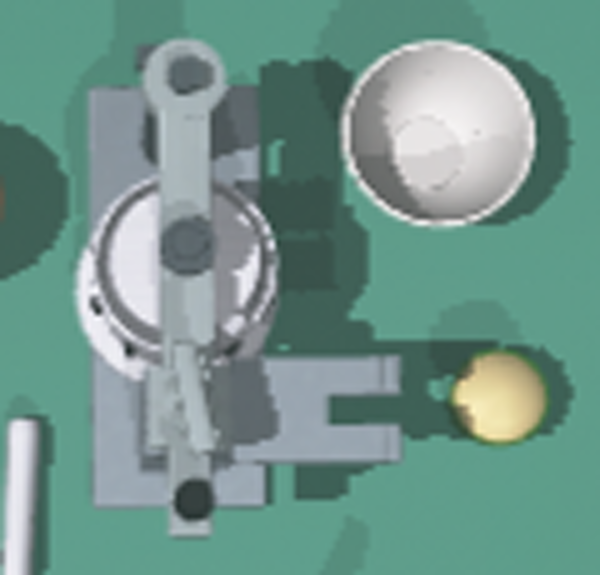

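View pics/side0c.png

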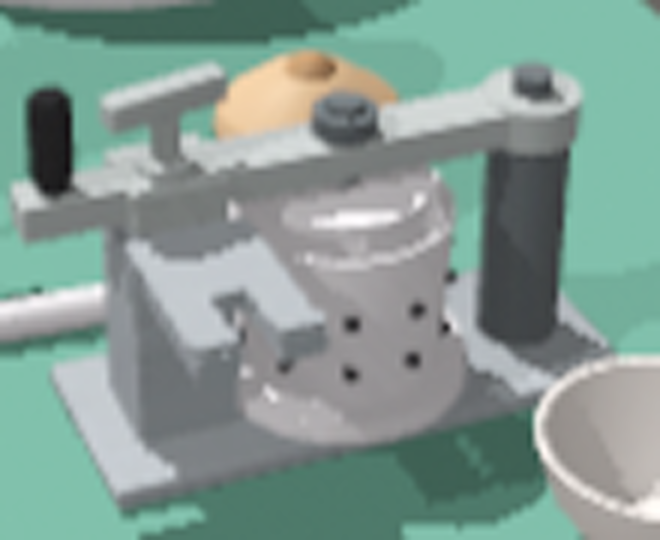

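Crops confirm it: grey T-pin in the yoke, bar centre at about (349,209) in the top view; black knob at (348.6,229.4), lug with slot opening to image right (world -y). Leaf cup is at (409,209). Fitting the press pose next.

```bash
cat >h.py <<'E'
from rig import *
import numpy as np,cv2
from scipy.optimize import least_squares
def cal(n):
    c=read_camera(n);return c["mtx"],c["R"],c["t"]
def proj(c,X):
    p=c[0]@(c[1]@X+c[2]);return p[:2]/p[2]
def ray(c,uv,z):
    d=c[1].T@np.linalg.solve(c[0],[*uv,1]);o=-c[1].T@c[2];return o+d*(z-o[2])/d[2]
E
python3 - <<'E'
from h import *
T,S=cal("top"),cal("side")
top=[((137.5,55,12),(90,88)),((-137.5,55,12),(93,506)),((-137.5,-55,12),(266,505)),((100,0,150),(184,83)),((-145,0,200),(195,497)),
((-60,-122,130),(400,356)),((-120,-122,130),(400,461)),((-81,-80,130),(330,395)),((-99,-80,130),(330,424)),((0,0,167),(187,244)),((-90,0,194),(196,397))]
side=[((-145,0,200),(49,97)),((0,0,167),(345,108)),((-137.5,-55,12),(122,492)),((-137.5,55,12),(52,370)),((-120,-122,130),(200,350)),((-60,-122,130),(322,324)),((-90,0,194),(165,91))]
obs=[(T,np.array(a)/1e3,np.array(b)/5-.4+[310,130]) for a,b in top]+[(S,np.array(a)/1e3,np.array(b)/6-.42+[290,180]) for a,b in side]
def W(p,a):
    c,s=np.cos(p[2]),np.sin(p[2]);return np.array([p[0]+c*a[0]-s*a[1],p[1]+s*a[0]+c*a[1],a[2]])
def f(o):
    return lambda p:np.concatenate([proj(k,W(p,a))-b for k,a,b in o])
for o in(obs,obs[:11],obs[11:]):
    r=least_squares(f(o),[.4,-.05,0],loss="soft_l1");print(r.x,np.round(f(o)(r.x),1).reshape(-1,2).tolist())
p=least_squares(f(obs),[.4,-.05,0],loss="soft_l1").x
for n,a in dict(bar=(-90,0,186),notch=(-90,-91,130),knob=(-145,0,180),hinge=(100,0,150)).items():print(n,W(p,np.array(a)/1e3))
g=lambda u,v:ray(T,(u/5-.4+310,v/5-.4+130),.194)
h=lambda u,v:ray(S,(u/6-.42+290,v/6-.42+180),.194)
for a,b in((g(184,344),g(208,449)),(h(105,100),h(222,72))):
    print("bar",a,b,(a+b)/2,np.linalg.norm(a-b),np.arctan2(*(a-b)[1::-1]),np.arctan2(*(b-a)[1::-1]))
print("cup",ray(T,(409.5,209),.045))
E
```

```text
[ 0.60085548 -0.06241339  0.03064126] [[-0.4, -0.4], [-0.2, 0.5], [0.1, 0.5], [-0.0, -0.6], [0.1, 0.3], [-0.2, 0.4], [0.5, 0.2], [-0.7, -0.0], [-0.5, 0.4], [0.2, 0.0], [-0.6, 0.1], [0.3, 0.1], [0.6, -0.9], [-0.4, 0.9], [-0.1, -0.5], [0.1, 2.5], [1.7, 1.7], [0.4, -0.7]]
[ 0.60126436 -0.06279624  0.03172968] [[-0.3, -0.5], [-0.1, 0.4], [0.2, 0.3], [0.1, -0.8], [0.3, 0.2], [-0.0, 0.2], [0.6, 0.0], [-0.5, -0.2], [-0.3, 0.2], [0.4, -0.1], [-0.4, -0.0]]
[ 0.60072653 -0.0592116   0.03417876] [[-0.0, -0.4], [0.1, -1.4], [-0.6, 0.3], [-0.4, -1.0], [-0.2, 1.8], [1.4, 1.1], [0.0, -1.2]]
bar [ 0.51089773 -0.06517067  0.186     ]
notch [ 0.51368565 -0.15612796  0.13      ]
knob [ 0.45592355 -0.06685568  0.18      ]
hinge [ 0.70080854 -0.05934974  0.15      ]
bar [ 0.54009903 -0.05978741  0.194     ] [ 0.48324862 -0.07357878  0.194     ] [ 0.51167382 -0.06668309  0.194     ] 0.05849932270851308 0.2379930586327701 -2.903599594957023
bar [ 0.48082026 -0.06706151  0.194     ] [ 0.53874315 -0.06028727  0.194     ] [ 0.50978171 -0.06367439  0.194     ] 0.05831768430787003 -3.025168812764814 0.11642384082497916
cup [ 0.53429604 -0.26139494  0.045     ]
```

>>> {"op": "apply_moves", "data": {"rows": [0,0,-0.4,-0.95,0,0,-0.4,-0.95,0,0,-0.4,-0.95,0,0,-0.4,-0.95,-0.33,-0.9,0,0,-0.33,-0.9,0,0,-0.33,-0.9,0,0,-0.33,-0.9,0,0,-0.33,-0.9,0,0,-0.33,-0.9,0,0,-0.33,-0.9,0,0,-0.33,-0.9,0,0], "jaw": 50, "force": 30}}

```text
time: 1.7
tool_pos: [0.2974, 0.273, 0.2694]
tool_rot: [[-0.978, -0.21, 0.0], [-0.21, 0.978, 0.0], [-0.0, 0.0, -1.0]]
contact_force: [0.8, -0.2, 0.1]
finger_gap: 0.535
finger_force: 0.0
```

```bash
cat >>h.py <<'E'
def to(x,y,z,ya):
    s=get_state();R=s["tool_rot"];d=R.T@(np.array([x,y,z])-s["tool_pos"])/.04
    a=np.arctan2(R[1,1],R[0,1]);print("t",s["time"],"pos",s["tool_pos"].round(4),"ya",round(a,3),"tilt",R[:2,2].round(4),"F",s["contact_force"].round(1),"gap mm",round(s["finger_gap"]*94,1),"ff",s["finger_force"]);print("UNITS",d.round(2),"turn",round(-(ya-a)/.12,2))
E
python3 -c "
from h import *
to(.511,-.0655,.269,1.781)"
```

```text
t 1.7 pos [0.2974 0.273  0.2694] ya 1.782 tilt [0.0001 0.    ] F [ 0.8 -0.2  0.1] gap mm 50.3 ff 0.0
UNITS [-3.45 -9.39  0.01] turn 0.01
```

>>> {"op": "apply_moves", "data": {"rows": [-0.345,-0.94,0,0,-0.345,-0.94,0,0,-0.345,-0.94,0,0,-0.345,-0.94,0,0,-0.345,-0.94,0,0,-0.345,-0.94,0,0,-0.345,-0.94,0,0,-0.345,-0.94,0,0,-0.345,-0.94,0,0,-0.345,-0.94,0,0,0,0,0,0]}}

```text
time: 3.08
tool_pos: [0.5112, -0.0663, 0.2687]
tool_rot: [[-0.978, -0.207, -0.001], [-0.207, 0.978, 0.0], [0.001, 0.0, -1.0]]
contact_force: [-0.3, 0.6, 0.0]
finger_gap: 0.533
finger_force: 0.0
```

```bash
python3 - <<'E'
from h import *
to(.511,-.0655,.167,1.781)
ims=[]
for n,(r,c) in dict(side=(150,290),top=(150,290)).items():
    im=read_camera(n)["img"][r:r+120,c:c+120,::-1];ims.append(cv2.resize(im,(400,400),interpolation=2))
cv2.imwrite("pics/p1.png",np.hstack(ims))
E
```

```text
t 3.075 pos [ 0.5112 -0.0663  0.2687] ya 1.78 tilt [-0.0013  0.0001] F [-0.3  0.6  0. ] gap mm 50.1 ff 0.0
UNITS [-0.    0.02  2.54] turn -0.01
```

View pics/p1.png

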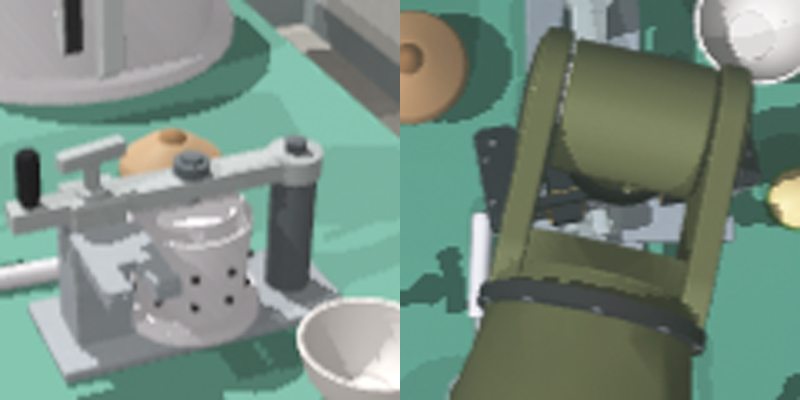

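The side view shows the finger tips at about (70,50) and (105,72) in the crop, straddling the line above the bar at (90,155). Alignment is good, so descend and grip.

>>> {"op": "apply_moves", "data": {"rows": [0,0.01,0.6,0,0,0.01,0.6,0,0,0,0.6,0,0,0,0.5,0,0,0,0.22,0,0,0,0,0]}}

```text
time: 3.92
tool_pos: [0.5103, -0.0633, 0.1688]
tool_rot: [[-0.978, -0.21, -0.0], [-0.21, 0.978, 0.0], [0.0, 0.0, -1.0]]
contact_force: [-0.4, -0.9, 1.2]
finger_gap: 0.533
finger_force: 0.0
```

>>> {"op": "apply_moves", "data": {"rows": [0,0,0,0,0,0,0,0,0,0,0,0,0,0,0,0,0,0,0,0,0,0,0,0], "jaw": 0, "force": 30}}

```text
time: 4.68
tool_pos: [0.5105, -0.0638, 0.1687]
tool_rot: [[-0.978, -0.21, 0.0], [-0.21, 0.978, 0.0], [-0.0, 0.0, -1.0]]
contact_force: [-0.8, 1.0, 0.8]
finger_gap: 0.142
finger_force: 30.0
```

```bash
python3 -c "
from h import *
to(.511,-.0655,.28,1.781);print(get_state()['ft_torque'])"
```

```text
t 4.675 pos [ 0.5105 -0.0638  0.1687] ya 1.782 tilt [0.     0.0001] F [-0.8  1.   0.8] gap mm 13.4 ff 30.00484495656565
UNITS [-0.   -0.04 -2.78] turn 0.01
[0.13663721 0.07601057 0.0286932 ]
```

>>> {"op": "apply_moves", "data": {"rows": [0,0,-0.1,0,0,0,-0.2,0,0,0,-0.3,0,0,0,-0.3,0,0,0,-0.3,0], "force": 40}}

```text
time: 5.3
tool_pos: [0.5106, -0.0638, 0.2178]
tool_rot: [[-0.978, -0.21, 0.001], [-0.21, 0.978, -0.0], [-0.0, -0.0, -1.0]]
contact_force: [-1.0, 0.2, -1.9]
finger_gap: 0.143
finger_force: 40.0
```

>>> {"op": "apply_moves", "data": {"rows": [0,0,-0.3,0,0,0,-0.3,0,0,0,-0.3,0,0,0,-0.2,0,0,0,0,0]}}

```text
time: 5.92
tool_pos: [0.5107, -0.0638, 0.2611]
tool_rot: [[-0.978, -0.21, 0.001], [-0.21, 0.978, -0.0], [-0.001, -0.0, -1.0]]
contact_force: [0.1, 0.3, -2.5]
finger_gap: 0.145
finger_force: 40.0
```

```bash
python3 - <<'E'
from h import *
to(.5137,-.1561,.26,1.60);print(get_state()['ft_torque'])
im=read_camera("side")["img"][150:270,270:430,::-1];cv2.imwrite("pics/p2.png",cv2.resize(im,(800,600),interpolation=2))
E
```

```text
t 5.925 pos [ 0.5107 -0.0638  0.2611] ya 1.782 tilt [ 0.0008 -0.0002] F [ 0.1  0.3 -2.5] gap mm 13.7 ff 40.00383696053177
UNITS [ 0.41 -2.27  0.03] turn 1.52
[ 0.06811465  0.04142745 -0.00231004]
```

View pics/p2.png

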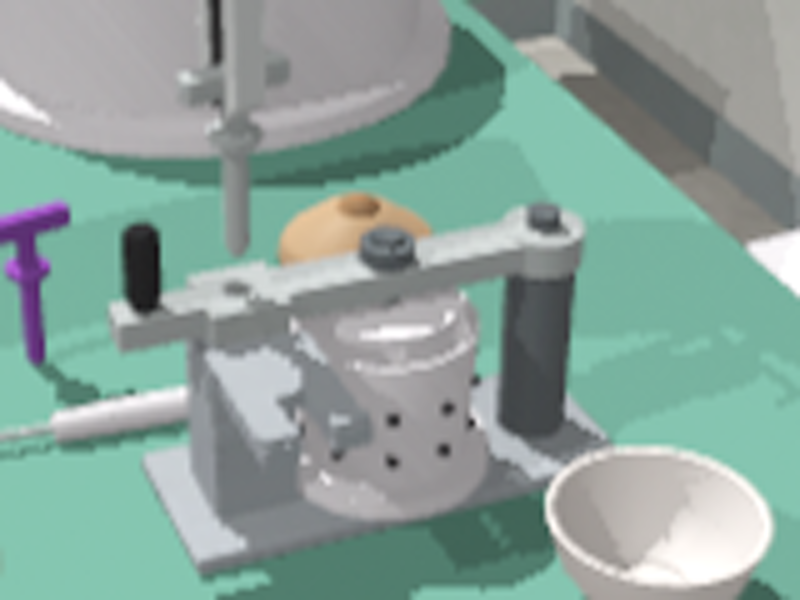

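Pin fully drawn: stem tip at crop (237,250), bore at (237,288), collar at (234,135), upright. Move over the notch and square the bar.

>>> {"op": "apply_moves", "data": {"rows": [0,0,0,0.5,0,0,0,0.5,0,0,0,0.52,0,-0.3,0,0,0,-0.5,0,0,0,-0.5,0,0,0,-0.5,0,0,0,-0.4,0,0,0,-0.09,0,0,0,0,0,0,0,0,0,0]}}

```text
time: 7.35
tool_pos: [0.5132, -0.1549, 0.2607]
tool_rot: [[-1.0, -0.029, 0.0], [-0.029, 1.0, 0.0], [-0.0, 0.0, -1.0]]
contact_force: [0.1, 0.7, -1.5]
finger_gap: 0.148
finger_force: 40.0
```

```bash
python3 - <<'E'
from h import *
to(.5137,-.1555,.26,1.60)
S=cal("side")
P=lambda x,y,z:((proj(S,np.array([x,y,z]))-[280,150]+.5)*[20/3,20/3]).round(1)
p=get_state()["tool_pos"];zo=p[2]-.0187
for dz in(0,-.035,-.07):print("pin exp",dz,P(p[0],p[1],zo+dz))
c,s=np.cos(.0306),np.sin(.0306)
W=lambda a,b,z:P(.60086+c*a-s*b,-.06241+s*a+c*b,z)
for a,b in((-99,-80),(-81,-80),(-99,-122),(-81,-122),(-120,-122),(-60,-122),(-120,-25),(-90,-91)):print(a,b,W(a/1e3,b/1e3,.130),W(a/1e3,b/1e3,.134))
im=read_camera("side")["img"][150:240,280:400,::-1];cv2.imwrite("pics/p3.png",cv2.resize(im,(800,600),interpolation=2))
E
```

```text
t 7.35 pos [ 0.5132 -0.1549  0.2607] ya 1.6 tilt [0.0001 0.0001] F [ 0.1  0.7 -1.5] gap mm 13.9 ff 40.003684242255986
UNITS [-0.01 -0.02  0.02] turn 0.0
pin exp 0 [330.5 293.4]
pin exp -0.035 [331.  374.9]
pin exp -0.07 [331.6 453.3]
-99 -80 [303.1 535.1] [302.9 526.7]
-81 -80 [345.6 525.6] [345.6 517.3]
-99 -122 [341.8 593.8] [341.7 585.3]
-81 -122 [385.7 583.7] [385.8 575.2]
-120 -122 [289.9 605.8] [289.7 597.2]
-60 -122 [436.4 572. ] [436.5 563.5]
-120 -25 [208.  474.4] [207.7 466.2]
-90 -91 [334.4 545.2] [334.4 536.8]
```

View pics/p3.png

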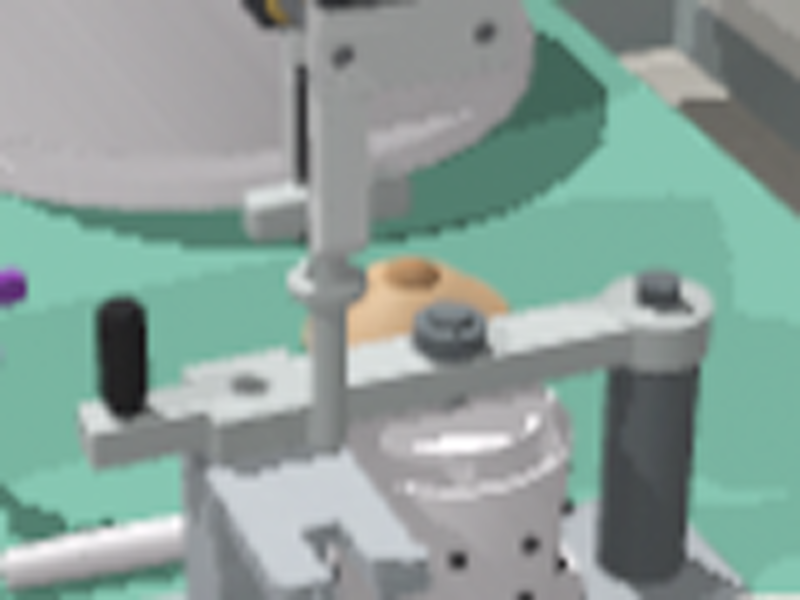

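Side view: stem centre at about (329,440) against the expected 331, and the lug appears about 3–5 px left of its prediction, so the two share the same bias and the pin is nearly on target. Lower to just above the lug and check the relative fit.

>>> {"op": "apply_moves", "data": {"rows": [-0.01,-0.01,0.3,0,0,0,0.3,0,0,0,0.2,0,0,0,0.05,0,0,0,0,0,0,0,0,0]}}

```text
time: 8.2
tool_pos: [0.5137, -0.1558, 0.227]
tool_rot: [[-1.0, -0.029, 0.0], [-0.029, 1.0, -0.0], [-0.0, -0.0, -1.0]]
contact_force: [0.4, -0.2, -2.0]
finger_gap: 0.145
finger_force: 40.0
```

```bash
python3 - <<'E'
from h import *
to(.5137,-.1555,.26,1.60)
S=cal("side")
P=lambda x,y,z:((proj(S,np.array([x,y,z]))-[300,190]+.5)*[40/3,40/3]).round(1)
p=get_state()["tool_pos"];zo=p[2]-.0187
for dz in(0,-.035,-.07):print("pin exp",dz,P(p[0],p[1],zo+dz))
c,s=np.cos(.0306),np.sin(.0306)
W=lambda a,b,z:P(.60086+c*a-s*b,-.06241+s*a+c*b,z)
for a,b in((-99,-80),(-81,-80),(-99,-122),(-81,-122),(-120,-122),(-60,-122),(-120,-25),(-90,-91)):print(a,b,W(a/1e3,b/1e3,.130),W(a/1e3,b/1e3,.134))
I=np.mean([read_camera("side")["img"].astype(float) for _ in range(4)],0)[190:235,300:360,::-1].clip(0,255).astype(np.uint8)
cv2.imwrite("pics/p4.png",cv2.resize(I,(800,600),interpolation=2))
E
```

```text
t 8.2 pos [ 0.5137 -0.1558  0.227 ] ya 1.6 tilt [ 0.0004 -0.0002] F [ 0.4 -0.2 -2. ] gap mm 13.6 ff 40.003809006884694
UNITS [-0.    0.01 -0.83] turn -0.0
pin exp 0 [399.4 212.6]
pin exp -0.035 [400.5 369.8]
pin exp -0.07 [401.5 521.1]
-99 -80 [339.4 536.8] [339.2 520. ]
-81 -80 [424.6 517.9] [424.6 501.2]
-99 -122 [416.9 654.4] [416.8 637.2]
-81 -122 [504.8 634.1] [504.9 617. ]
-120 -122 [313.1 678.3] [312.8 661.1]
-60 -122 [606.1 610.7] [606.4 593.7]
-120 -25 [149.4 415.5] [148.8 399.1]
-90 -91 [402.2 557.2] [402.1 540.3]
```

View pics/p4.png

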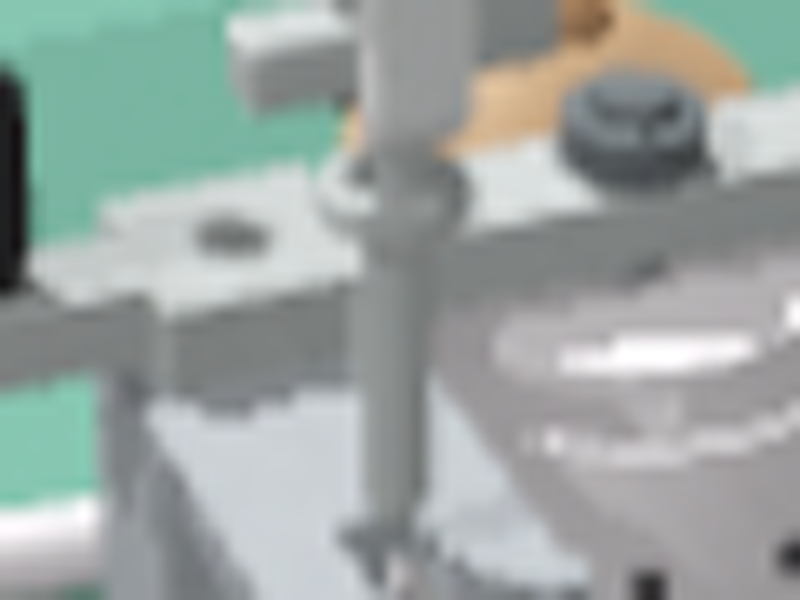

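Stem centre at column 395 at the tip (expected 401). The slot's inner corners at (340,537) and (425,520) match their predictions. So the pin sits about 1 mm to -x; shift +1 mm and enter carefully.

>>> {"op": "apply_moves", "data": {"rows": [-0.025,0,0,0,0,0,0.1,0,0,0,0.1,0,0,0,0.1,0,0,0,0.1,0,0,0,0,0]}}

```text
time: 9.2
tool_pos: [0.5144, -0.1557, 0.2103]
tool_rot: [[-1.0, -0.029, -0.001], [-0.029, 1.0, 0.0], [0.001, 0.0, -1.0]]
contact_force: [0.1, 0.3, -0.4]
finger_gap: 0.146
finger_force: 40.0
```

>>> {"op": "apply_moves", "data": {"rows": [0,0,0.2,0,0,0,0.2,0,0,0,0.2,0,0,0,0.2,0,0,0,0,0]}}

```text
time: 9.82
tool_pos: [0.5143, -0.1556, 0.1779]
tool_rot: [[-1.0, -0.029, -0.001], [-0.029, 1.0, 0.0], [0.001, 0.0, -1.0]]
contact_force: [0.5, -0.4, -2.7]
finger_gap: 0.145
finger_force: 40.0
```

>>> {"op": "apply_moves", "data": {"rows": [0,0,0.2,0,0,0,0.2,0,0,0,0.2,0,0,0,0,0]}}

```text
time: 10.32
tool_pos: [0.5143, -0.1556, 0.1539]
tool_rot: [[-1.0, -0.029, -0.001], [-0.029, 1.0, 0.0], [0.001, 0.0, -1.0]]
contact_force: [1.3, 0.6, -1.3]
finger_gap: 0.143
finger_force: 40.0
```

>>> {"op": "apply_moves", "data": {"rows": [0,0,0.06,0,0,0,0.05,0,0,0,0,0]}}

```text
time: 10.7
tool_pos: [0.5146, -0.1557, 0.1502]
tool_rot: [[-1.0, -0.029, -0.0], [-0.029, 1.0, 0.0], [0.0, 0.0, -1.0]]
contact_force: [-0.3, -0.5, -1.5]
finger_gap: 0.142
finger_force: 40.0
```

>>> {"op": "apply_moves", "data": {"rows": [0,0,0.02,0,0,0,0.02,0,0,0,0,0]}}

```text
time: 11.08
tool_pos: [0.5146, -0.1557, 0.1487]
tool_rot: [[-1.0, -0.029, 0.0], [-0.029, 1.0, -0.0], [-0.0, -0.0, -1.0]]
contact_force: [0.3, 0.7, -0.8]
finger_gap: 0.146
finger_force: 40.0
```

>>> {"op": "apply_moves", "data": {"rows": [0,0,0.02,0,0,0,0.02,0,0,0,0,0]}}

```text
time: 11.45
tool_pos: [0.5148, -0.1558, 0.1486]
tool_rot: [[-1.0, -0.029, 0.001], [-0.029, 1.0, -0.001], [-0.001, -0.001, -1.0]]
contact_force: [-6.0, 2.6, 14.3]
finger_gap: 0.15
finger_force: 40.0
```

Seated: contact at TCP z 0.1486, which puts the origin at 130 mm. Release and rise.

>>> {"op": "apply_moves", "data": {"rows": [0,0,-0.025,0,0,0,0,0], "force": 5}}

```text
time: 11.7
tool_pos: [0.5148, -0.1557, 0.1485]
tool_rot: [[-1.0, -0.029, 0.001], [-0.029, 1.0, -0.0], [-0.001, -0.0, -1.0]]
contact_force: [-2.2, 2.6, 7.5]
finger_gap: 0.149
finger_force: 5.0
```

>>> {"op": "apply_moves", "data": {"rows": [0,0,0,0,0,0,0,0,0,0,0,0,0,0,0,0], "jaw": 44}}

```text
time: 12.2
tool_pos: [0.5145, -0.1557, 0.1479]
tool_rot: [[-1.0, -0.029, -0.0], [-0.029, 1.0, 0.0], [0.0, 0.0, -1.0]]
contact_force: [-0.1, -0.1, -0.3]
finger_gap: 0.469
finger_force: 0.0
```

>>> {"op": "apply_moves", "data": {"rows": [0,0,-0.3,0,0,0,-0.5,0,0,0,-0.6,0,0,0,-0.6,0,0,0,-0.5,0,0,0,-0.3,0,0,0,0,0]}}

```text
time: 13.08
tool_pos: [0.5147, -0.1558, 0.2608]
tool_rot: [[-1.0, -0.029, 0.001], [-0.029, 1.0, -0.0], [-0.001, -0.001, -1.0]]
contact_force: [0.1, 1.2, -0.9]
finger_gap: 0.467
finger_force: 0.0
```

```bash
python3 - <<'E'
from h import *
to(.4562,-.0665,.26,1.60)
a=read_camera("side")["img"][170:240,290:370,::-1]
cv2.imwrite("pics/p5.png",cv2.resize(a,(686,600),interpolation=2))
E
```

```text
t 13.075 pos [ 0.5147 -0.1558  0.2608] ya 1.6 tilt [ 0.0012 -0.0005] F [ 0.1  1.2 -0.9] gap mm 43.9 ff 0.0
UNITS [1.4  2.27 0.02] turn -0.0
```

View pics/p5.png

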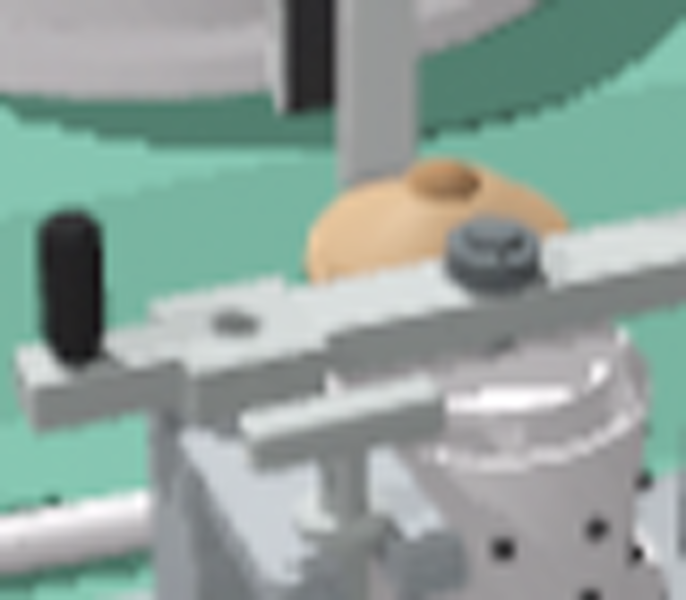

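Pin parked upright with its collar flat (crop: bar (340,420), collar (345,525)). The freed bore is at (235,322) and the knob at (72,285). Next, the knob.

>>> {"op": "apply_moves", "data": {"rows": [0.2,0.3,0,0,0.3,0.5,0,0,0.3,0.5,0,0,0.3,0.5,0,0,0.2,0.3,0,0,0.11,0.16,0,0,0,0,0,0]}}

```text
time: 14.0
tool_pos: [0.4555, -0.0669, 0.2601]
tool_rot: [[-1.0, -0.029, 0.0], [-0.029, 1.0, -0.0], [-0.0, -0.0, -1.0]]
contact_force: [0.2, 0.4, -0.0]
finger_gap: 0.467
finger_force: 0.0
```

>>> {"op": "apply_moves", "data": {"rows": [0,0,0.4,0,0,0,0.5,0,0,0,0.5,0,0,0,0.5,0,0,0,0.4,0,0,0,0.19,0,0,0,0,0]}}

```text
time: 14.88
tool_pos: [0.4555, -0.0671, 0.1601]
tool_rot: [[-1.0, -0.029, -0.001], [-0.029, 1.0, 0.0], [0.001, 0.0, -1.0]]
contact_force: [-0.4, -0.6, 0.3]
finger_gap: 0.468
finger_force: 0.0
```

>>> {"op": "apply_moves", "data": {"rows": [0,0,0,0,0,0,0,0,0,0,0,0,0,0,0,0,0,0,0,0], "jaw": 0, "force": 30}}

```text
time: 15.5
tool_pos: [0.4557, -0.0648, 0.1608]
tool_rot: [[-1.0, -0.029, 0.0], [-0.029, 1.0, 0.004], [-0.001, 0.004, -1.0]]
contact_force: [0.4, 18.8, 3.6]
finger_gap: 0.225
finger_force: 30.0
```

>>> {"op": "apply_moves", "data": {"rows": [-0.008,0.306,0,0.417,-0.008,0.306,0,0.417,-0.008,0.306,0,0.417,-0.008,0.306,0,0.417]}}

```text
time: 16.0
tool_pos: [0.4588, -0.0178, 0.1608]
tool_rot: [[-0.985, 0.172, -0.001], [0.172, 0.985, -0.0], [0.001, -0.0, -1.0]]
contact_force: [-4.4, -0.7, 3.5]
finger_gap: 0.227
finger_force: 30.0
```

```bash
cat >>h.py <<'E'
def swing(th):
    h=np.array([.7008,-.0593]);s=get_state();d=s["tool_pos"][:2]-h
    print("theta",(np.pi+.0306-np.arctan2(d[1],d[0])%(2*np.pi)).round(3),"R",np.linalg.norm(d).round(4))
    a=np.pi+.0306-th;to(h[0]+.245*np.cos(a),h[1]+.245*np.sin(a),s["tool_pos"][2],a-np.pi/2)
E
python3 -c "
from h import *
swing(.2)"
```

```text
theta 0.2 R 0.2456
t 16.0 pos [ 0.4588 -0.0178  0.1608] ya 1.398 tilt [-0.0006 -0.    ] F [-4.4 -0.7  3.5] gap mm 21.3 ff 29.999860758252908
UNITS [-0.01 -0.   -0.  ] turn -0.03
```

Swinging freely.

>>> {"op": "apply_moves", "data": {"rows": [-0.01,0.306,0,0.417,-0.008,0.306,0,0.417,-0.008,0.306,0,0.417,-0.008,0.306,0,0.417,-0.008,0.306,0,0.417,-0.008,0.306,0,0.417,-0.008,0.306,0,0.417,-0.008,0.306,0,0.417,0,0,0,0]}}

```text
time: 17.12
tool_pos: [0.4937, 0.0742, 0.1608]
tool_rot: [[-0.841, 0.541, -0.002], [0.541, 0.841, 0.002], [0.003, 0.0, -1.0]]
contact_force: [-13.4, 10.0, 8.7]
finger_gap: 0.226
finger_force: 30.0
```

```bash
python3 -c "
from h import *
swing(.6)"
```

```text
theta 0.603 R 0.2464
t 17.125 pos [0.4937 0.0742 0.1608] ya 1.0 tilt [-0.0024  0.0021] F [-13.4  10.    8.7] gap mm 21.3 ff 30.00200851354748
UNITS [-0.03 -0.02 -0.  ] turn -0.02
```

>>> {"op": "apply_moves", "data": {"rows": [0.01,0.306,0,0.417,0,0.306,0,0.417,-0.008,0.306,0,0.417,-0.004,0.306,0,0.417,-0.008,0.306,0,0.417,-0.008,0.306,0,0.417,-0.004,0.306,0,0.417,-0.008,0.306,0,0.417,0,0,0,0]}}

```text
time: 18.25
tool_pos: [0.5615, 0.1447, 0.1609]
tool_rot: [[-0.564, 0.826, -0.0], [0.826, 0.564, 0.002], [0.002, 0.001, -1.0]]
contact_force: [-4.0, 9.2, 3.9]
finger_gap: 0.229
finger_force: 30.0
```

```bash
python3 -c "
from h import *
swing(1.1)"
```

```text
theta 1.002 R 0.2471
t 18.25 pos [0.5615 0.1447 0.1609] ya 0.599 tilt [-0.0002  0.0024] F [-4.   9.2  3.9] gap mm 21.6 ff 30.000885297486093
UNITS [-0.08  0.6   0.  ] turn 0.82
```

>>> {"op": "apply_moves", "data": {"rows": [0,0.306,0,0.417,-0.004,0.27,0,0.38,0,0,0,0]}}

```text
time: 18.62
tool_pos: [0.581, 0.1569, 0.1609]
tool_rot: [[-0.483, 0.876, 0.0], [0.876, 0.483, 0.002], [0.002, 0.001, -1.0]]
contact_force: [-4.3, 7.7, 1.8]
finger_gap: 0.225
finger_force: 30.0
```

>>> {"op": "apply_moves", "data": {"rows": [0,0.08,0,0.1,0,0.06,0,0,0,0,0,0]}}

```text
time: 19.0
tool_pos: [0.5831, 0.158, 0.1607]
tool_rot: [[-0.472, 0.882, -0.007], [0.882, 0.472, -0.001], [0.003, -0.007, -1.0]]
contact_force: [-26.7, -2.6, 11.3]
finger_gap: 0.227
finger_force: 30.0
```

```bash
python3 -c "
from h import *
swing(1.1)"
```

```text
theta 1.105 R 0.2472
t 19.0 pos [0.5831 0.158  0.1607] ya 0.492 tilt [-0.0072 -0.0008] F [-26.7  -2.6  11.3] gap mm 21.4 ff 30.00207112156204
UNITS [-0.05 -0.03  0.  ] turn -0.08
```

At the stop: 27 N opposing at about 1.10 rad. Release and rise.

>>> {"op": "apply_moves", "data": {"rows": [0,0,0,0,0,0,0,0,0,0,0,0,0,0,0,0], "jaw": 44}}

```text
time: 19.5
tool_pos: [0.5859, 0.1579, 0.1605]
tool_rot: [[-0.472, 0.882, 0.0], [0.882, 0.472, -0.0], [-0.0, 0.0, -1.0]]
contact_force: [-0.1, 0.0, 0.5]
finger_gap: 0.467
finger_force: 0.0
```

>>> {"op": "apply_moves", "data": {"rows": [0,0,-0.3,0,0,0,-0.5,0,0,0,-0.6,0,0,0,-0.6,0,0.5,0.4,-0.5,0,0.8,0.6,-0.3,0,0.9,0.6,0,0,0.9,0.6,0,0,0.9,0.6,0,0,0.9,0,0,0,0,0,0,0]}}

```text
time: 20.88
tool_pos: [0.5909, 0.3857, 0.2729]
tool_rot: [[-0.474, 0.88, 0.0], [0.88, 0.474, 0.0], [0.0, 0.0, -1.0]]
contact_force: [0.7, -0.8, 0.1]
finger_gap: 0.469
finger_force: 0.0
```

```bash
python3 - <<'E'
from h import *
to(.5,0,.26,1.60)
a=read_camera("side")["img"][160:310,230:430,::-1];b=read_camera("top")["img"][130:290,260:460,::-1]
cv2.imwrite("pics/p6.png",np.hstack([cv2.resize(a,(400,400),interpolation=2),cv2.resize(b,(400,400),interpolation=2)]))
E
```

```text
t 20.875 pos [0.5909 0.3857 0.2729] ya 0.494 tilt [0.0001 0.0003] F [ 0.7 -0.8  0.1] gap mm 44.0 ff 0.0
UNITS [-7.41 -6.58  0.32] turn -9.21
```

View pics/p6.png

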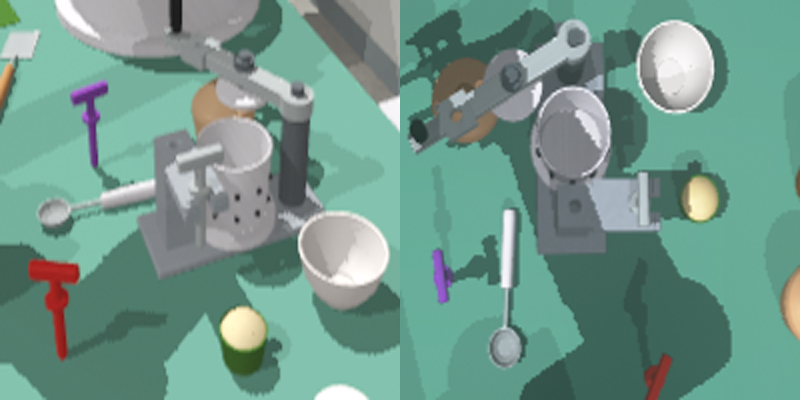

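The pictures show the yoke swung clear (knob at right crop (417,133)), the basket open, the pin upright in the notch at (645,198), and the other objects in place.

```bash
python3 -c "
from h import *
print(close_job())"
```

```text
the job is handed in; nothing more can be done
None
```

The job is handed in, with no verdict shown: the pin is parked upright in the notch with its collar seated, the yoke is swung round to its stop at about 1.1 rad, and nothing else looked moved in the last pictures, at about 21 s of the 58 s limit.

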